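# Face up the pigment tub in its rack

### The arm

A 6-joint arm with a two-finger parallel gripper is mounted at the origin on the work surface. World frame = base frame: x ahead of the robot, y to its left, z up, the work surface at z = 0. Lengths are in mm, angles in rad, forces in N, time in s.
With the tool pointing down it reaches from about 350 to 875 mm from the base axis. Payload 4.2 kg.
Tool frame: the origin (TCP) lies midway between the tips of the shut fingers; the grasp point (between the pads) lies 19 mm behind it; z points along the fingers, y is the line along which they close (so a half turn about z gives the same grasp; the last joint's range is limited). The gripper opens to 85 mm and grips with 20 to 120 N. Pads are 22 mm wide; open, the fingers measure 114 mm over their backs; the gripper's body (76 mm by 85 mm) begins 54 mm behind the grasp point. The pads swing forward as they close: fully open they stand 13 mm farther back than shut.
Start: joints at [-0.874, 0.385, 0.008, 0, -1.194, -0.259], TCP at [264.979, -566.026, 231.312] pointing down, gripper open.
Joint ranges: [-3.14, 3.14], [-1.21, 2.06], [-1.07, 1.41], [-3.16, 2.05], [-2.99, -0.16], [-3.1, 3.1]. Speed limits (rad/s): [2.79, 2.79, 3.14, 3.14, 3.14, 3.14].

### API

Orientations are given as a unit quaternion [x, y, z, w].
In Python, from bench import read_state, get_image, job_done gives the robot as it stands.
- The arm moves only by the shell command python3 -m jog 'ROWS'. ROWS is JSON, a list of rows, each a list of 3 entries, a list of its own where there are three numbers: the shift along the world's x, y, z scaled (see below), then the turn, a rotation vector about the world's x, y, z scaled (see below), then the gripper's target within -1 to 1 (shut at 1, half-way at 0, fully open at -1). In form: [[[x, y, z], [wx, wy, wz], claw], ...]. A call has 1 to 20 rows; each row is the pose to reach, as a shift and turn from the pose commanded when the call began; what a row does not reach only later rows make up. The controller multiplies each number of a shift by 10 cm and each number of a turn by 120 degrees. A row lasts 1/10 s, in which the tool goes at most 50 mm and 8.59 degrees, less where a joint would pass 70% of its speed; a pose out of reach is approached as far as the arm can. A call with a number of a shift or a turn outside -1 to 1 is refused whole. A call with a gripper value outside its range is refused whole. The fingers move at their own pace and stop on an object; the grip force is fixed at half the most. Time passes only in rows, so rows that repeat a pose let the fingers close. It gives the time, the measured TCP pose, the force, the opening and the grip force at its end, in the units of the state.
- read_state(): the state, without advancing time (a new reading comes with each control period).
- get_image(name): name is "scene" or "top" or "wrist"; returns a dict with "frame" (400x640x3 uint8, red, green, blue), "range_z" (400x640 float32, mm along the optical axis (not along the pixel's ray), 0 where there is no reading), "fx", "fy", "cx", "cy" (pixels), "distortion" ([k1, k2, p1, p2, k3] as OpenCV has them; the pictures are not rectified), "R" (3x3) and "t" (3): a world point X has camera coordinates R X + t. Camera axes: x right, y down, z forward; pixel columns grow to the right and rows downward; lengths in mm; the calibration is good to about 2 mm. A picture is of the moment at which its call begins.
- job_done(): hands the job in; it is judged then, once.
The state is a dict: "clock": time; "joints": joint angles; "joint_vel": joint speeds; "joint_efforts": joint torques, N m; "position": TCP position; "ee_rot": TCP orientation; "contact_force": force on the tool from outside, world axes, zero at the start; "wrist_torque": the same for the moment, N m; "gripper_width": finger opening in mm; "grasp_force": force on a finger pad.
Only numpy, scipy, OpenCV 4.12 (cv2) and the standard library are available. Lean on these libraries where they do the work, as an engineer would, in place of code of your own. Each camera call takes 0.05 s, during which the arm holds its last target. There are 200 camera calls.

### The job

One of the three pigment tubs in the bench rack was put back carelessly: it stands out of line, forward in its bay, with its label turned away. Push it home against the rack's back board and, with a fingertip on its edge, roll it round in its bay until its label faces squarely to the front like its neighbours'. The tubs are thin plastic and too wide to grip: press gently, never harder than about 12 N, keep it standing flat, leave the other two tubs and everything else on the bench as they are, and take the hand away.

Things in the scene. Friction and masses are not known exactly. Their poses are not given: they have to be found in the camera images.
- tub_center (a point): The careless tub: upright, round, smooth white plastic, 90 mm tall, body 96 mm across, flat grey lid 102 mm across with an 18 mm upright ribbed skirt at the very top; 0.64 to 0.96 kg. This point is on its axis half-way up, 45 mm below the lid's top. z up; its -x axis points at the middle of its label. It starts 25 to 45 mm forward of home, label 1.6 to 3.1 rad off the front, either way.
- tub_label (a point): Middle of the careless tub's label, on the wall 48 mm from the axis, half-way up. The cream paper label covers 105 degrees of the wall; its 24 mm wide tongue runs up the skirt and 36 mm in over the lid's top, so its direction shows from above.
- rack: Fixed plywood rack, 170 mm deep, 372 mm wide. Origin: centre of its underside, on the bench. Its -x axis points out of its front (towards the robot), z up. Base 18 mm thick. Three bays at y = -120, 0 and +120 mm, 108 mm wide inside, parted by 12 mm fins that rise 40 mm above the base and reach 120 mm forward of the back board. A smooth 3 mm liner in each bay: lid tops are 111 mm above the bench.
- rack_back (a point): Top edge, mid-width, of the front face of the rack's back board: 68 mm above the bench, at x = +73 mm in the rack's frame. A tub that is home touches this face; its axis is then at x = +25 mm. Lids overhang fins and board; neighbouring lids at home are 18 mm apart. Tub bodies slide easily on liner and rack (friction about 0.2); the ribbed lid grips a fingertip well (about 0.8).
- mate1_center (a point): one of the two neighbour tubs, the same in make and size as the careless one, already home with its label to the front (within 0.08 rad). Point on its axis half-way up; axes as for the careless tub. Leave it alone.
- mate2_center (a point): one of the two neighbour tubs, the same in make and size as the careless one, already home with its label to the front (within 0.08 rad). Point on its axis half-way up; axes as for the careless tub. Leave it alone.
- mate1_label (a point): the middle of that neighbour's label, on its wall, half-way up.
- mate2_label (a point): the middle of that neighbour's label, on its wall, half-way up.
- bowl: blue plastic mixing bowl, 124 mm across, 62 mm high, on the bench just left (+y) of the rack; origin under its centre. Leave it.
- sponge: orange sponge, 75 x 115 x 38 mm, on the bench just right (-y) of the rack; origin under its centre. Leave it.
- spatula: plaster spatula, 210 mm long, under 30 mm high, lying crosswise on the bench in front of the rack; leave it.
Mind the look-alikes: they are no part of the job. What is shaped like the part that bears mate2_center but turquoise is not meant.

How it is judged:
By the outcome, as a careful person would: the job done as asked, in the order asked, and still so for the second after the job is handed in, with the robot touching nothing.
It also fails if it takes over 72 s, if anything falls off the work surface, if the arm or the gripper's body presses on something with over 40 N, if the wrist force passes 120 N, or if a joint passes its speed limit or range.

## Working session

There is one attempt and no reset: what is moved stays moved. The work goes in short steps, Python scripts to look and compute and a shell command to move; the robot and the scene stay as the last step left them, time stands still between calls to the robot, and variables do not carry over. Pictures are saved under pics/ and viewed, at most 10 in all, crops included, and the job is handed in when it is done.

```bash
mkdir -p pics; ls; python3 - <<'E'
from bench import *
import cv2,numpy as np
for n in("top","scene"):
    g=get_image(n); cv2.imwrite(f"pics/{n}0.png",g["frame"][:,:,::-1]); np.savez(f"{n}0.npz",**g)
    print(n,g["fx"],g["cx"],g["cy"],g["distortion"],(-np.array(g["R"]).T@g["t"]).round(), np.array(g["R"]).round(2).tolist())
print(read_state())
E
```

```text
pics
top 472.3271970589303 323.1978871877948 200.88571098482865 [-0.14542292  0.          0.          0.          0.        ] [ 406.   60. 1183.] [[0.02, -1.0, 0.02], [-0.99, -0.03, -0.13], [0.13, -0.01, -0.99]]
scene 394.5301474900417 321.11309492454507 200.89510338464592 [-0.1014495  0.         0.         0.         0.       ] [1025. -169.  915.] [[0.39, 0.92, 0.01], [0.78, -0.33, -0.53], [-0.48, 0.21, -0.85]]
{'clock': 0.1, 'joints': array([-8.74391498e-01,  3.85479095e-01,  6.80674679e-03, -4.28745707e-04,
       -1.19399244e+00, -2.58611275e-01]), 'joint_vel': array([-0.00158416, -0.00266138,  0.00346006,  0.00123564,  0.00231474,
        0.0002068 ]), 'joint_efforts': array([-2.62028010e-06, -3.93319845e+01,  1.88930243e+01,  4.19793740e+00,
       -2.59458582e-03,  3.11268195e-06]), 'position': array([ 264.77776945, -565.5914641 ,  230.34955588]), 'ee_rot': array([-2.17075580e-01,  9.76154332e-01,  9.21302556e-04, -2.52370186e-04]), 'contact_force': array([0.39515108, 0.38161427, 0.26281007]), 'wrist_torque': array([ 0.02981906,  0.01546983, -0.02726749]), 'grasp_force': 0.0, 'gripper_width': 85.32345353225685}
```

View pics/top0.png

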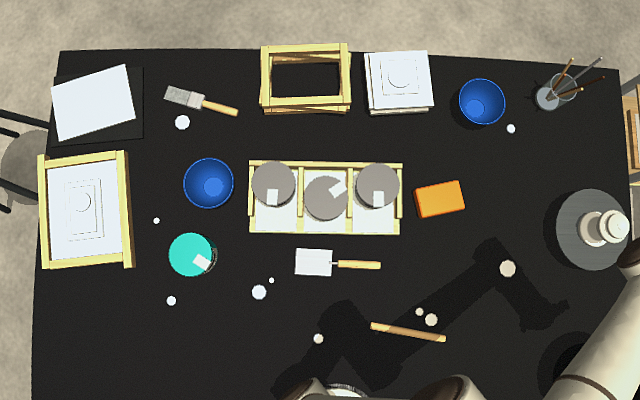

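View pics/scene0.png

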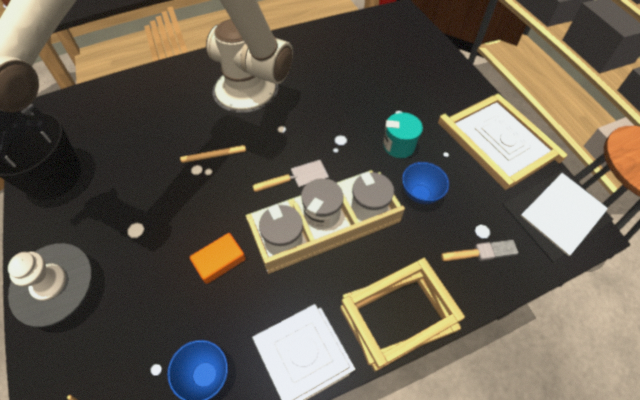

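The top view shows the three lids at (273,184), (326,198) and (377,185). The careless tub is the middle one, with its label tongue pointing back-right at (340,187). The turquoise decoy stands at (193,255) and the spatula at (338,263), in front of the rack.

```bash
cat > h.py <<'E'
from bench import *
import cv2,numpy as np
def world(g,z):
    """world x,y of every pixel cast on plane z, plus z by range"""
    K=np.array([[g["fx"],0,g["cx"]],[0,g["fy"],g["cy"]],[0,0,1]]);R=np.array(g["R"]);t=np.array(g["t"])
    v,u=np.mgrid[:400,:640]
    n=cv2.undistortPoints(np.stack([u,v],-1).reshape(-1,1,2).astype(float),K,np.array(g["distortion"])).reshape(-1,2)
    d=np.c_[n,np.ones(len(n))]@R; c=-R.T@t
    P=c+d*((z-c[2])/d[:,2])[:,None]
    Z=(c+d*np.asarray(g["range_z"]).reshape(-1,1))[:,2]
    return P[:,:2].reshape(400,640,2),Z.reshape(400,640)
def lids(g):
    P,Z=world(g,111); f=np.asarray(g["frame"]).astype(int)
    sat=f.max(2)-f.min(2)
    m=((Z>101)&(Z<121)&(sat<60)&(P[...,0]>350)&(P[...,0]<800)&(abs(P[...,1]-50)<300)).astype(np.uint8)
    n,L,s,_=cv2.connectedComponentsWithStats(m); out=[]
    for i in range(1,n):
        if s[i,4]<300: continue
        k=L==i; c=cv2.findContours(k.astype(np.uint8),0,1)[0][0][:,0]
        q=P[c[:,1],c[:,0]].astype(np.float32); (a,b),r=cv2.minEnclosingCircle(q)
        pts=P[k]; white=(f.min(2)[k]>175)&(np.hypot(*(pts-[a,b]).T)<52)
        w=pts[white].mean(0) if white.any() else np.zeros(2)
        e=cv2.fitEllipse(q)
        out.append(dict(c=(round(a,1),round(b,1)),ell=np.round(e[0],1).tolist(),r=round(r,1),nw=int(white.sum()),tongue=w.round(1).tolist(),ang=round(float(np.arctan2(*(w-np.array(e[0]))[::-1])),3),z=round(float(np.median(Z[k])),1)))
    return sorted(out,key=lambda o:-o["c"][1])
E
python3 - <<'E'
from h import *
for n in("top","scene"):
    g=get_image(n); print(n); [print(o) for o in lids(g)]
    P,Z=world(g,20);f=g["frame"].astype(int)
    P2,_=world(g,0)
    for nm,m in(("yellow/wood rack",(f[...,0]-f[...,2]>40)&(Z>10)&(Z<80)&(P[...,0]>400)&(P[...,0]<680)&(abs(P[...,1]-60)<210)),("orange",(f[...,0]-f[...,2]>120)&(Z>25)&(Z<50)&(P[...,0]>350)),("spat",(Z>4)&(Z<32)&(P[...,0]<470)&(P[...,0]>300)&(abs(P[...,1]-20)<150)),("tall",(Z>70)&(P[...,0]>300)&(P[...,0]<800)&(abs(P[...,1]-60)<300))):
        q=P[m]; print(nm,len(q),q.min(0).round(),q.max(0).round(),Z[m].max().round()) if len(q) else 0
E
```

```text
top
{'c': (586.7, 161.9), 'ell': [586.6, 161.5], 'r': 51.9, 'nw': 177, 'tongue': [555.9, 161.7], 'ang': 3.137, 'z': 111.3}
{'c': (556.5, 39.1), 'ell': [556.1, 39.5], 'r': 52.0, 'nw': 205, 'tongue': [577.9, 16.7], 'ang': -0.808, 'z': 111.4}
{'c': (588.5, -79.0), 'ell': [588.5, -78.5], 'r': 51.7, 'nw': 177, 'tongue': [555.4, -80.8], 'ang': -3.073, 'z': 111.4}
yellow/wood rack 2572 [ 400. -148.] [661. 233.] 75.0
orange 1315 [ 407. -312.] [653. 646.] 45.0
spat 990 [ 300. -130.] [470. 169.] 26.0
tall 5562 [ 302. -235.] [799. 360.] 1183.0
scene
{'c': (589.0, 161.7), 'ell': [589.2, 162.9], 'r': 53.8, 'nw': 111, 'tongue': [554.8, 165.4], 'ang': 3.072, 'z': 110.8}
{'c': (558.9, 41.7), 'ell': [558.4, 41.9], 'r': 53.9, 'nw': 142, 'tongue': [574.4, 18.1], 'ang': -0.979, 'z': 110.8}
{'c': (591.2, -78.1), 'ell': [591.4, -77.5], 'r': 54.4, 'nw': 137, 'tongue': [556.7, -78.8], 'ang': -3.107, 'z': 110.9}
yellow/wood rack 3164 [ 401. -143.] [655. 251.] 73.0
orange 1352 [ 517. -308.] [ 616. -181.] 42.0
spat 474 [ 325. -125.] [454. 169.] 24.0
tall 5954 [ 301. -231.] [800. 360.] 915.0
```

```bash
python3 -m jog '[[[0.29,0.866,0],[0,0,-0.07],1],[[0.29,0.866,0],[0,0,-0.07],1]]' | tail -3
python3 -m jog '[[[0.29,0.866,0],[0,0,-0.07],1],[[0.29,0.866,0],[0,0,-0.07],1]]' >/dev/null
python3 -m jog '[[[0.29,0.866,0],[0,0,-0.069],1],[[0.29,0.866,0],[0,0,-0.069],1]]' >/dev/null
python3 -m jog '[[[0.29,0.866,0],[0,0,0],1],[[0.29,0.866,0],[0,0,0],1]]' >/dev/null
python3 -m jog '[[[0.29,0.866,0],[0,0,0],1],[[0.29,0.866,0],[0,0,0],1]]' >/dev/null
python3 -m jog '[[[0.29,0.866,0],[0,0,0],1],[[0.29,0.866,0],[0,0,0],1]]' >/dev/null
python3 -m jog '[[[0.2,0.866,0],[0,0,0],1],[[0.2,0.866,0],[0,0,0],1],[[0.2,0.866,0],[0,0,0],1],[[0.2,0.866,0],[0,0,0],1]]' 
python3 - <<'E'
from h import *
s=read_state();print({k:np.round(s[k],3) for k in("clock","position","ee_rot","contact_force","gripper_width","joints")})
E
```

```text
contact_force: [1.6, -0.1, 1.0]
gripper_width: 59.0
grasp_force: 0.0
clock: 1.8
position: [458.7, 40.9, 231.0]
ee_rot: [-0.001, 1.0, -0.0, -0.0]
contact_force: [0.1, -0.7, -0.4]
gripper_width: 0.0
grasp_force: 0.0
{'clock': np.float64(1.8), 'position': array([458.741,  40.858, 230.995]), 'ee_rot': array([-0.001,  1.   , -0.   , -0.   ]), 'contact_force': array([ 0.146, -0.669, -0.404]), 'gripper_width': np.float64(0.035), 'joints': array([ 0.443,  0.102, -0.375, -0.   , -1.094, -2.012])}
```

```bash
python3 -m jog '[[[0,0,-0.69],[0,0,0],1],[[0,0,-0.69],[0,0,0],1]]' >/dev/null
python3 -m jog '[[[0.15,-0.01,-0.69],[0,0,0],1],[[0.15,-0.01,-0.69],[0,0,0],1],[[0.15,-0.01,-0.69],[0,0,0],1],[[0.15,-0.01,-0.69],[0,0,0],1]]' 
python3 - <<'E'
from h import *
for n in("top","wrist"):
    g=get_image(n); cv2.imwrite(f"pics/{n}1.png",cv2.resize(g["frame"][130:260,220:420],(800,520))[:,:,::-1] if n=="top" else g["frame"][:,:,::-1])
E
```

```text
clock: 2.4
position: [474.1, 38.3, 93.8]
ee_rot: [0.001, 1.0, -0.0, 0.0]
contact_force: [0.7, -0.3, -0.0]
gripper_width: 0.2
grasp_force: 0.0
```

View pics/wrist1.png

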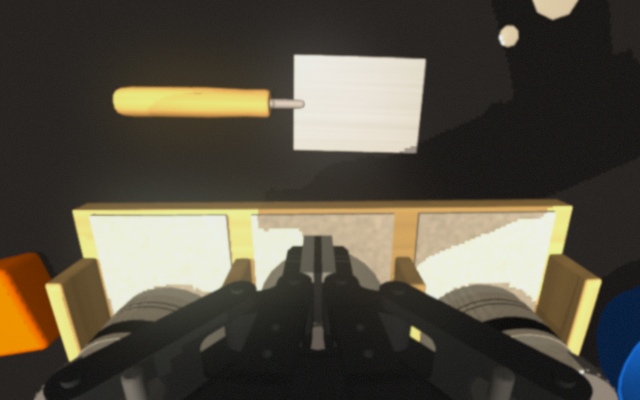

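The wrist view shows the shut fingertips at (318,245), in front of the middle lid, with the spatula clear at the top. I start pushing now.

```bash
python3 -m jog '[[[0.06,0.01,0],[0,0,0],1],[[0.12,0.02,0],[0,0,0],1],[[0.16,0.02,0],[0,0,0],1],[[0.19,0.02,0],[0,0,0],1],[[0.22,0.02,0],[0,0,0],1],[[0.25,0.02,0],[0,0,0],1],[[0.28,0.02,0],[0,0,0],1]]'
python3 -m jog '[[[0.02,0,0],[0,0,0],1],[[0.04,0,0],[0,0,0],1],[[0.06,0,0],[0,0,0],1],[[0.08,0,0],[0,0,0],1]]'
python3 -m jog '[[[0.02,0,0],[0,0,0],1],[[0.04,0,0],[0,0,0],1],[[0.06,0,0],[0,0,0],1]]'
```

```text
clock: 3.2
position: [501.8, 41.0, 93.1]
ee_rot: [0.0, 1.0, -0.0, -0.0]
contact_force: [-1.6, 0.1, 1.8]
gripper_width: 0.3
grasp_force: 0.8
clock: 3.6
position: [509.9, 41.1, 93.2]
ee_rot: [-0.0, 1.0, -0.0, -0.0]
contact_force: [-1.2, 0.0, 0.1]
gripper_width: 0.2
grasp_force: 0.7
clock: 3.9
position: [516.1, 41.2, 93.2]
ee_rot: [-0.0, 1.0, -0.0, -0.0]
contact_force: [-2.2, -0.3, -1.1]
gripper_width: 0.1
grasp_force: 0.7
```

Sliding at about 1.6 N. I approach the board in small steps.

```bash
python3 -m jog '[[[0.01,0,0],[0,0,0],1],[[0.02,0,0],[0,0,0],1],[[0.03,0,0],[0,0,0],1],[[0.04,0,0],[0,0,0],1],[[0.05,0,0],[0,0,0],1]]'|sed -n '1,2p;4p'
for i in 1 2 3; do python3 -m jog '[[[0.01,0,0],[0,0,0],1],[[0.01,0,0],[0,0,0],1]]'|sed -n '2p;4p';done
```

```text
clock: 4.4
position: [521.0, 41.2, 93.2]
contact_force: [-1.6, 0.5, -1.4]
position: [522.2, 41.2, 93.4]
contact_force: [-1.8, -0.0, -0.6]
position: [523.2, 41.2, 93.4]
contact_force: [-1.2, -0.7, -1.5]
position: [524.2, 41.2, 93.4]
contact_force: [-1.6, 0.6, -0.7]
```

```bash
python3 - <<'E'
from h import *
[print(o) for o in lids(get_image("top"))]
E
```

```text
{'c': (587.6, 161.9), 'ell': [601.7, 166.6], 'r': 51.4, 'nw': 8, 'tongue': [592.9, 136.8], 'ang': -1.856, 'z': 111.2}
{'c': (588.5, -79.0), 'ell': [588.4, -78.6], 'r': 51.7, 'nw': 177, 'tongue': [555.5, -80.7], 'ang': -3.078, 'z': 111.5}
```

```bash
for i in 1 2; do python3 -m jog '[[[0.01,0,0],[0,0,0],1],[[0.01,0,0],[0,0,0],1]]'|sed -n '2p;4p';done
for i in 1 2 3; do python3 -m jog '[[[0.005,0,0],[0,0,0],1],[[0.005,0,0],[0,0,0],1]]'|sed -n '2p;4p';done
```

```text
position: [525.2, 41.2, 93.4]
contact_force: [-1.3, -0.0, -0.5]
position: [526.2, 41.2, 93.4]
contact_force: [-1.2, -0.7, -0.2]
position: [526.6, 41.2, 93.4]
contact_force: [-0.8, -0.2, 0.1]
position: [526.8, 41.2, 93.4]
contact_force: [-1.6, -0.2, 0.9]
position: [526.9, 41.1, 93.4]
contact_force: [-3.5, 0.8, 2.7]
```

```bash
python3 -m jog '[[[0.006,0,0],[0,0,0],1],[[0.006,0.031,0],[0,0,-0.024],1],[[0.009,0.062,0],[0,0,-0.048],1],[[0.009,0.062,0],[0,0,-0.048],1]]'|sed -n '2p;4p'
python3 -m jog '[[[0.004,0.03,0],[0,0,-0.024],1],[[0.009,0.061,0],[0,0,-0.048],1],[[0.009,0.061,0],[0,0,-0.048],1]]'|sed -n '1,2p;4p'
```

```text
position: [526.9, 47.0, 93.3]
contact_force: [-7.1, 0.6, 5.3]
clock: 6.75
position: [527.0, 52.9, 93.2]
contact_force: [-8.9, 0.6, 6.6]
```

```bash
python3 - <<'E'
from h import *
g=get_image("scene"); [print(o) for o in lids(g)]
cv2.imwrite("pics/s2.png",cv2.resize(g["frame"][140:290,220:430],(800,571),interpolation=cv2.INTER_CUBIC)[:,:,::-1])
E
```

```text
{'c': (589.3, 161.5), 'ell': [589.2, 162.9], 'r': 54.2, 'nw': 74, 'tongue': [559.9, 166.5], 'ang': 3.018, 'z': 110.8}
{'c': (584.8, 44.3), 'ell': [589.6, 46.5], 'r': 60.0, 'nw': 145, 'tongue': [605.1, 18.5], 'ang': -1.066, 'z': 110.9}
{'c': (590.7, -77.8), 'ell': [591.4, -77.5], 'r': 54.0, 'nw': 140, 'tongue': [556.0, -78.4], 'ang': -3.117, 'z': 111.0}
```

View pics/s2.png

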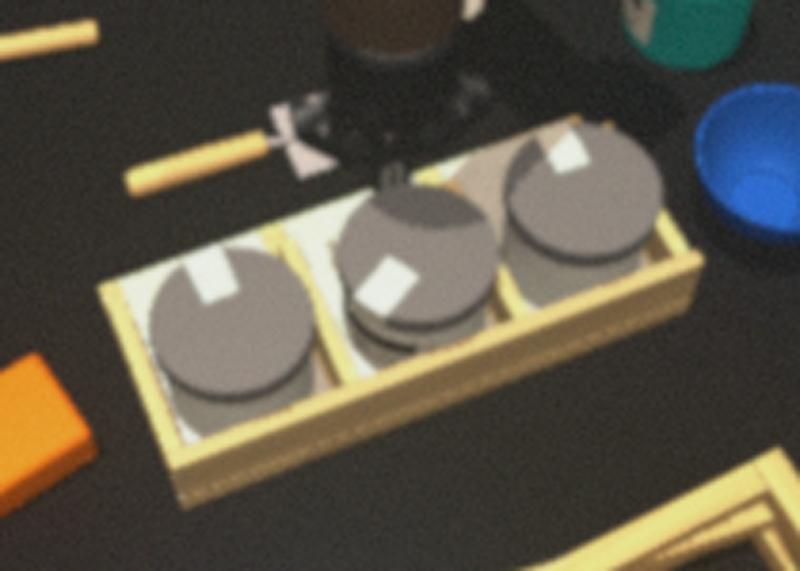

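```bash
python3 -m jog '[[[-0.008,0.01,0],[0,0,0],1],[[-0.006,0.035,0],[0,0,0],1],[[-0.001,0.063,0],[0,0,0],1],[[-0.001,0.063,0],[0,0,0],1]]'|sed -n '2p;4p'
python3 -m jog '[[[0.007,0.03,0],[0,0,-0.024],1],[[0.014,0.059,0],[0,0,-0.048],1],[[0.014,0.059,0],[0,0,-0.048],1]]'|sed -n '1,2p;4p'
python3 - <<'E'
from h import *
g=get_image("scene"); print(lids(g)[1])
E
```

```text
position: [527.7, 59.4, 93.1]
contact_force: [-6.0, 0.3, 3.6]
clock: 7.5
position: [529.0, 65.3, 93.0]
contact_force: [-6.6, -0.1, 3.6]
{'c': (586.4, 51.6), 'ell': [589.8, 49.5], 'r': 58.8, 'nw': 134, 'tongue': [599.5, 20.0], 'ang': -1.255, 'z': 110.9}
```

```bash
python3 -m jog '[[[0.009,0.029,0],[0,0,-0.024],1],[[0.020,0.057,0],[0,0,-0.048],1],[[0.020,0.057,0],[0,0,-0.048],1]]'|sed -n '2p;4p'
python3 -m jog '[[[0.013,0.028,0],[0,0,-0.024],1],[[0.027,0.056,0],[0,0,-0.048],1],[[0.027,0.056,0],[0,0,-0.048],1]]'|sed -n '1,2p;4p'
python3 -m jog '[[[0.015,0.026,0],[0,0,-0.024],1],[[0.031,0.053,0],[0,0,-0.048],1],[[0.031,0.053,0],[0,0,-0.048],1]]'|sed -n '1,2p;4p'
python3 - <<'E'
from h import *
g=get_image("scene"); print(lids(g)[1])
E
```

```text
position: [530.9, 71.1, 93.0]
contact_force: [-6.7, 0.5, 5.5]
clock: 8.15
position: [533.5, 76.9, 92.9]
contact_force: [-6.7, 1.5, 4.8]
clock: 8.45
position: [536.9, 82.5, 92.9]
contact_force: [-5.8, 3.5, 4.2]
{'c': (585.6, 54.2), 'ell': [589.5, 50.3], 'r': 60.5, 'nw': 127, 'tongue': [589.6, 18.7], 'ang': -1.566, 'z': 110.8}
```

```bash
python3 -m jog '[[[-0.15,0.02,0],[0,0,0],1],[[-0.3,0,0],[0,0,0.06],1],[[-0.3,-0.15,0],[0,0,0.12],1],[[-0.3,-0.35,0],[0,0,0.19],1],[[-0.3,-0.55,0],[0,0,0.26],1],[[-0.3,-0.745,0],[0,0,0.33],1],[[-0.3,-0.745,0],[0,0,0.40],1],[[-0.3,-0.745,0],[0,0,0.47],1],[[-0.3,-0.745,0],[0,0,0.54],1],[[-0.3,-0.745,0],[0,0,0.573],1],[[-0.3,-0.745,0],[0,0,0.573],1]]'|sed -n '1,4p'
python3 - <<'E'
from h import *
g=get_image("scene"); [print(o) for o in lids(g)]
[print(o) for o in lids(get_image("top"))]
E
```

```text
clock: 9.6
position: [509.6, 8.0, 93.5]
ee_rot: [-0.294, 0.956, -0.0, 0.001]
contact_force: [-0.1, -0.3, -0.4]
{'c': (588.5, 161.4), 'ell': [589.0, 162.9], 'r': 53.7, 'nw': 111, 'tongue': [554.5, 165.5], 'ang': 3.067, 'z': 110.8}
{'c': (592.3, 48.9), 'ell': [591.8, 48.8], 'r': 53.7, 'nw': 142, 'tongue': [590.9, 16.2], 'ang': -1.596, 'z': 110.9}
{'c': (591.2, -78.1), 'ell': [591.5, -77.6], 'r': 54.4, 'nw': 134, 'tongue': [556.5, -78.7], 'ang': -3.111, 'z': 110.8}
{'c': (587.0, 161.6), 'ell': [590.0, 162.4], 'r': 51.5, 'nw': 125, 'tongue': [561.3, 162.3], 'ang': -3.139, 'z': 111.3}
{'c': (594.2, 49.2), 'ell': [607.7, 55.9], 'r': 50.2, 'nw': 18, 'tongue': [602.6, 26.8], 'ang': -1.747, 'z': 111.4}
{'c': (588.5, -79.0), 'ell': [593.1, -87.7], 'r': 51.7, 'nw': 109, 'tongue': [555.4, -85.6], 'ang': 3.087, 'z': 111.6}
```

```bash
python3 -m jog '[[[0.1,0,0],[0,0,0],1],[[0.21,0,0],[0,0,0],1],[[0.24,0.02,0],[0,0,0],1],[[0.255,0.03,0],[0,0,0],1],[[0.255,0.03,0],[0,0,0],1]]'|sed -n '1,2p;4p'
for i in 1 2 3; do python3 -m jog '[[[0.008,0.006,0],[0,0,0],1],[[0.008,0.006,0],[0,0,0],1]]'|sed -n '2p;4p';done
```

```text
clock: 10.2
position: [534.0, 10.9, 93.1]
contact_force: [-0.2, -0.1, -0.2]
position: [534.6, 11.4, 93.4]
contact_force: [0.4, 0.7, -0.8]
position: [535.5, 12.0, 93.4]
contact_force: [-1.0, -0.5, 0.1]
position: [536.4, 12.6, 93.4]
contact_force: [0.1, 0.1, -0.0]
```

```bash
python3 -m jog '[[[0.006,0.004,0],[0,0,0],1],[[0.006,0.004,0],[0,0,0],1]]'|sed -n '2p;4p'
python3 -m jog '[[[0.005,0.003,0],[0,0,0],1],[[0.005,0.003,0],[0,0,0],1]]'|sed -n '2p;4p'
python3 -m jog '[[[0.005,0.003,0],[0,0,0],1],[[0.005,0.003,0],[0,0,0],1]]'|sed -n '1,2p;4p'
```

```text
position: [536.9, 13.0, 93.3]
contact_force: [0.4, 0.1, 0.2]
position: [537.4, 13.3, 93.3]
contact_force: [0.3, 0.2, -0.4]
clock: 11.4
position: [537.7, 13.5, 93.2]
contact_force: [-1.5, -0.1, 0.1]
```

```bash
python3 -m jog '[[[0.007,0.005,0],[0,0,0],1],[[-0.008,0.03,0],[0,0,-0.024],1],[[-0.025,0.057,0],[0,0,-0.048],1],[[-0.025,0.057,0],[0,0,-0.048],1]]'|sed -n '2p;4p'
python3 -m jog '[[[-0.013,0.028,0],[0,0,-0.024],1],[[-0.027,0.056,0],[0,0,-0.048],1],[[-0.027,0.056,0],[0,0,-0.048],1]]'|sed -n '1,2p;4p'
python3 - <<'E'
from h import *
g=get_image("scene"); print(lids(g)[1])
E
```

```text
position: [534.5, 18.9, 93.2]
contact_force: [-2.0, -1.8, 1.4]
clock: 12.1
position: [531.8, 24.6, 93.2]
contact_force: [-2.2, -1.7, 1.9]
{'c': (586.6, 45.3), 'ell': [589.8, 48.2], 'r': 58.4, 'nw': 130, 'tongue': [585.0, 15.2], 'ang': -1.714, 'z': 110.9}
```

```bash
python3 -m jog '[[[0.002,0.03,0],[0,0,-0.024],1],[[-0.013,0.06,0],[0,0,-0.048],1],[[-0.013,0.06,0],[0,0,-0.048],1]]'|sed -n '2p;4p'
python3 -m jog '[[[-0.006,0.030,0],[0,0,-0.024],1],[[-0.013,0.060,0],[0,0,-0.048],1],[[-0.013,0.060,0],[0,0,-0.048],1]]'|sed -n '2p;4p'
python3 -m jog '[[[-0.004,0.031,0],[0,0,-0.024],1],[[-0.008,0.062,0],[0,0,-0.048],1],[[-0.008,0.062,0],[0,0,-0.048],1]]'|sed -n '1,2p;4p'
python3 - <<'E'
from h import *
g=get_image("scene"); print(lids(g)[1])
E
```

```text
position: [529.7, 30.1, 93.1]
contact_force: [-4.4, -1.9, 4.3]
position: [528.2, 36.0, 93.1]
contact_force: [-4.9, -2.4, 4.1]
clock: 13.05
position: [527.2, 42.3, 93.0]
contact_force: [-5.7, -2.7, 4.6]
{'c': (583.3, 46.6), 'ell': [588.7, 48.3], 'r': 61.3, 'nw': 133, 'tongue': [575.0, 19.4], 'ang': -2.013, 'z': 110.8}
```

```bash
python3 -m jog '[[[-0.003,0.031,0],[0,0,-0.024],1],[[-0.004,0.062,0],[0,0,-0.048],1],[[-0.003,0.093,0],[0,0,-0.072],1],[[-0.001,0.124,0],[0,0,-0.096],1],[[-0.001,0.124,0],[0,0,-0.096],1]]'|sed -n '2p;4p'
python3 -m jog '[[[0.004,0.031,0],[0,0,-0.024],1],[[0.008,0.061,0],[0,0,-0.048],1],[[0.008,0.061,0],[0,0,-0.048],1]]'|sed -n '2p;4p'
python3 -m jog '[[[0.007,0.030,0],[0,0,-0.024],1],[[0.015,0.060,0],[0,0,-0.048],1],[[0.015,0.060,0],[0,0,-0.048],1]]'|sed -n '2p;4p'
python3 -m jog '[[[0.010,0.029,0],[0,0,-0.024],1],[[0.021,0.058,0],[0,0,-0.048],1],[[0.021,0.058,0],[0,0,-0.048],1]]'|sed -n '1,2p;4p'
python3 - <<'E'
from h import *
g=get_image("scene"); print(lids(g)[1])
E
```

```text
position: [527.1, 55.0, 92.9]
contact_force: [-5.2, -1.2, 4.0]
position: [528.1, 61.2, 92.9]
contact_force: [-5.9, -0.4, 3.0]
position: [529.7, 67.4, 92.9]
contact_force: [-6.4, 0.7, 3.1]
clock: 14.5
position: [531.9, 73.4, 92.8]
contact_force: [-5.1, 1.0, 2.4]
{'c': (582.6, 51.1), 'ell': [588.6, 50.0], 'r': 62.6, 'nw': 134, 'tongue': [562.0, 30.0], 'ang': -2.496, 'z': 110.9}
```

```bash
python3 -m jog '[[[0.013,0.028,0],[0,0,-0.024],1],[[0.027,0.056,0],[0,0,-0.048],1],[[0.027,0.056,0],[0,0,-0.048],1]]'|sed -n '2p;4p'
python3 -m jog '[[[0.016,0.026,0],[0,0,-0.024],1],[[0.032,0.053,0],[0,0,-0.048],1],[[0.032,0.053,0],[0,0,-0.048],1]]'|sed -n '1,2p;4p'
python3 -m jog '[[[-0.15,0.02,0],[0,0,0],1],[[-0.3,0,0],[0,0,0.06],1],[[-0.3,-0.15,0],[0,0,0.12],1],[[-0.3,-0.35,0],[0,0,0.19],1],[[-0.3,-0.55,0],[0,0,0.26],1],[[-0.3,-0.61,0],[0,0,0.33],1],[[-0.3,-0.61,0],[0,0,0.40],1],[[-0.3,-0.61,0],[0,0,0.43],1],[[-0.3,-0.61,0],[0,0,0.43],1]]'|sed -n '1,4p'
python3 - <<'E'
from h import *
[print(o) for o in lids(get_image("scene"))]
[print(o) for o in lids(get_image("top"))]
E
```

```text
position: [534.8, 79.2, 92.8]
contact_force: [-5.8, 2.2, 3.1]
clock: 15.15
position: [538.3, 84.8, 92.8]
contact_force: [-3.8, 2.0, 1.3]
clock: 16.05
position: [510.5, 23.6, 93.5]
ee_rot: [-0.146, 0.989, 0.0, 0.001]
contact_force: [0.1, -0.7, 0.2]
{'c': (588.8, 161.8), 'ell': [589.1, 163.0], 'r': 53.6, 'nw': 109, 'tongue': [554.8, 165.4], 'ang': 3.072, 'z': 110.9}
{'c': (591.4, 48.1), 'ell': [591.5, 49.0], 'r': 53.4, 'nw': 61, 'tongue': [567.7, 36.7], 'ang': -2.663, 'z': 110.8}
{'c': (591.2, -78.1), 'ell': [591.3, -77.5], 'r': 54.4, 'nw': 133, 'tongue': [556.4, -78.7], 'ang': -3.107, 'z': 110.9}
{'c': (587.0, 161.6), 'ell': [591.3, 162.8], 'r': 51.5, 'nw': 103, 'tongue': [564.1, 160.7], 'ang': -3.065, 'z': 111.3}
{'c': (597.6, 50.4), 'ell': [611.9, 59.0], 'r': 49.7, 'nw': 0, 'tongue': [0.0, 0.0], 'ang': -3.046, 'z': 111.2}
{'c': (588.5, -79.0), 'ell': [590.0, -83.2], 'r': 51.7, 'nw': 178, 'tongue': [555.5, -80.7], 'ang': 3.069, 'z': 111.5}
```

```bash
python3 -m jog '[[[-0.5,0,0],[0,0,0],1],[[-1,0,0],[0,0,0],1],[[-1,0,0],[0,0,0],1],[[-1,0,0],[0,0,0],1]]'|sed -n '1,2p'
python3 - <<'E'
from h import *
[print(o) for o in lids(get_image("scene"))]
[print(o) for o in lids(get_image("top"))]
E
```

```text
clock: 16.55
position: [409.1, 23.5, 93.8]
{'c': (588.7, 161.8), 'ell': [588.9, 163.2], 'r': 53.6, 'nw': 111, 'tongue': [554.5, 165.4], 'ang': 3.076, 'z': 110.8}
{'c': (592.0, 48.0), 'ell': [591.6, 49.0], 'r': 53.9, 'nw': 127, 'tongue': [559.6, 36.6], 'ang': -2.772, 'z': 110.8}
{'c': (591.2, -78.1), 'ell': [591.4, -77.5], 'r': 54.4, 'nw': 136, 'tongue': [556.4, -78.7], 'ang': -3.108, 'z': 110.9}
{'c': (586.7, 161.9), 'ell': [586.7, 161.5], 'r': 51.9, 'nw': 175, 'tongue': [556.1, 161.7], 'ang': 3.136, 'z': 111.4}
{'c': (588.6, 46.7), 'ell': [589.0, 46.6], 'r': 52.1, 'nw': 177, 'tongue': [559.8, 33.6], 'ang': -2.724, 'z': 111.5}
{'c': (588.5, -79.0), 'ell': [588.4, -78.4], 'r': 51.7, 'nw': 178, 'tongue': [555.5, -80.7], 'ang': -3.072, 'z': 111.5}
```

```bash
python3 -m jog '[[[0.5,0,0],[0,0,0],1],[[0.95,0.03,0],[0,0,0],1],[[0.95,0.03,0],[0,0,0],1]]'|sed -n '1,2p'
python3 -m jog '[[[0.1,0.01,0],[0,0,0],1],[[0.18,0.02,0],[0,0,0],1],[[0.22,0.035,0],[0,0,0],1],[[0.24,0.04,0],[0,0,0],1],[[0.24,0.04,0],[0,0,0],1]]'|sed -n '1,2p;4p'
python3 -m jog '[[[0.008,0.002,0],[0,0,0],1],[[0.008,0.002,0],[0,0,0],1]]'|sed -n '2p;4p'
```

```text
clock: 16.95
position: [512.0, 27.4, 93.4]
clock: 17.45
position: [528.4, 30.4, 93.5]
contact_force: [-0.5, -1.6, -0.9]
position: [529.1, 30.5, 93.5]
contact_force: [-0.2, -0.5, 0.8]
```

```bash
python3 -m jog '[[[0.006,0.002,0],[0,0,0],1],[[0.006,0.002,0],[0,0,0],1]]'|sed -n '2p;4p'
python3 -m jog '[[[0.006,0.002,0],[0,0,0],1],[[0.006,0.002,0],[0,0,0],1]]'|sed -n '1,2p;4p'
```

```text
position: [529.5, 30.6, 93.4]
contact_force: [-0.4, 0.3, 1.3]
clock: 18.05
position: [529.5, 30.6, 93.2]
contact_force: [-3.5, -0.7, 2.3]
```

```bash
python3 -m jog '[[[-0.002,0.03,0],[0,0,-0.024],1],[[-0.010,0.061,0],[0,0,-0.048],1],[[-0.010,0.061,0],[0,0,-0.048],1]]'|sed -n '2p;4p'
python3 -m jog '[[[-0.004,0.031,0],[0,0,-0.024],1],[[-0.007,0.062,0],[0,0,-0.048],1],[[-0.007,0.062,0],[0,0,-0.048],1]]'|sed -n '2p;4p'
python3 -m jog '[[[-0.001,0.031,0],[0,0,-0.024],1],[[-0.001,0.062,0],[0,0,-0.048],1],[[-0.001,0.062,0],[0,0,-0.048],1]]'|sed -n '1,2p;4p'
python3 - <<'E'
from h import *
print(lids(get_image("scene"))[1])
E
```

```text
position: [528.1, 36.4, 93.0]
contact_force: [-3.7, -2.3, 4.1]
position: [527.1, 42.5, 93.0]
contact_force: [-4.9, -2.1, 3.3]
clock: 18.95
position: [526.8, 48.7, 92.9]
contact_force: [-6.2, -0.8, 3.7]
{'c': (581.9, 49.8), 'ell': [588.6, 48.6], 'r': 62.6, 'nw': 21, 'tongue': [567.0, 38.3], 'ang': -2.695, 'z': 110.9}
```

```bash
python3 -m jog '[[[0,0.031,0],[0,0,-0.024],1],[[0.004,0.062,0],[0,0,-0.048],1],[[0.004,0.062,0],[0,0,-0.048],1]]'|sed -n '2p;4p'
python3 -m jog '[[[-0.03,0,0],[0,0,0],1],[[-0.5,0,0],[0,0,0],1],[[-1,0,0],[0,0,0],1],[[-1,0,0],[0,0,0],1],[[-1,0,0],[0,0,0],1]]'|sed -n '1,2p'
python3 - <<'E'
from h import *
[print(o) for o in lids(get_image("scene"))]
[print(o) for o in lids(get_image("top"))]
E
```

```text
position: [527.1, 55.0, 92.9]
contact_force: [-7.0, -0.6, 4.6]
clock: 19.8
position: [429.3, 56.0, 94.0]
{'c': (588.8, 161.8), 'ell': [588.9, 162.8], 'r': 53.6, 'nw': 111, 'tongue': [554.8, 165.4], 'ang': 3.068, 'z': 110.9}
{'c': (591.5, 49.0), 'ell': [591.5, 49.0], 'r': 54.3, 'nw': 128, 'tongue': [557.7, 50.5], 'ang': 3.097, 'z': 110.9}
{'c': (591.2, -78.1), 'ell': [591.5, -77.7], 'r': 54.4, 'nw': 138, 'tongue': [556.6, -78.5], 'ang': -3.117, 'z': 110.9}
{'c': (586.7, 161.9), 'ell': [586.7, 161.5], 'r': 51.9, 'nw': 176, 'tongue': [556.0, 161.7], 'ang': 3.134, 'z': 111.2}
{'c': (588.4, 46.4), 'ell': [588.9, 46.7], 'r': 52.5, 'nw': 178, 'tongue': [557.7, 45.1], 'ang': -3.093, 'z': 111.5}
{'c': (588.5, -79.0), 'ell': [588.4, -78.4], 'r': 51.7, 'nw': 176, 'tongue': [555.6, -80.7], 'ang': -3.073, 'z': 111.5}
```

```bash
python3 -m jog '[[[0,0,0.5],[0,0,0],1],[[0,0,1],[0,0,0],1],[[0,0,1],[0,0,0],1],[[0,0,1],[0,0,0],1],[[0,0,1],[0,0,0],1]]'|sed -n '1,2p;4p'
python3 -c "
from h import *
g=get_image('top');print(lids(g)[1]);cv2.imwrite('pics/end.png',cv2.resize(g['frame'][140:250,230:430],(800,440))[:,:,::-1])"
```

```text
clock: 20.4
position: [429.2, 55.5, 192.5]
contact_force: [-1.1, -0.1, 0.2]
{'c': (588.6, 46.4), 'ell': [589.0, 46.7], 'r': 52.3, 'nw': 179, 'tongue': [557.7, 45.2], 'ang': -3.093, 'z': 111.5}
```

View pics/end.png

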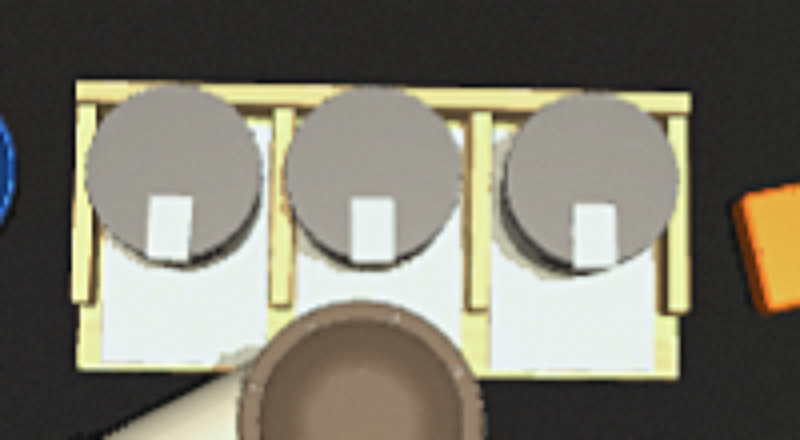

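The middle tub stands in line with its neighbours. Its tongue at (372,230) points straight to the front, like theirs at (170,228) and (594,235).

```bash
python3 -c "
from bench import *
print(job_done())"
```

```text
the job is handed in; nothing more can be done
None
```

The careless tub is home against the back board with its label to the front (within about 0.05 rad by the cameras), sitting about 5 mm left of its bay's centre. Readings taken between moves never passed about 11 N, the neighbouring tubs did not move, the hand is clear, and the job was handed in at about 20 s.

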